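# Refit the selector knob of a ventilation control unit

## Task

The control unit of the ventilation box lies face up on the shelf for refitting. First press its black plug-in module down until it is fully home; then take the loose winged knob, turn it so that the flat in its bore (on the side of its nose) matches the flat of the D-shaft, push it onto the shaft and all the way down against the sprung ring. Finish while still holding the knob pressed down with the gripper - do not let go - and leave the other things on the shelf where they are.

Things in the scene. Friction and masses are not known exactly. Their poses are not given: they have to be found in the camera images.
- panel: Control unit, fixed in place: a dark grey box with a white face, 130 mm (its x) by 270 mm (its y), 40 mm high, lying face up. Origin at the centre of its underside, z up. In its frame the shaft stands at (0, -65) mm and the module at (0, +85) mm. A flat dark grey stop rim of 58 mm diameter, 3 mm high, surrounds the shaft.
- module_top (a point): Centre of the top of the plug-in module, a black cap 46 mm (panel x) by 32 mm (panel y) and 8 mm thick. Fully home its top is 8 mm above the panel's face (48 mm above the shelf); at the start it stands 5 to 8 mm higher, with a gap under the cap.
- module (a joint): How far the module is pressed in, in m: 0 = fully out, 0.008 = fully home. It slides straight down against about 5 N of friction, then meets a hard stop, and stays where it is left.
- shaft: Fixed, upright steel D-shaft on the panel, 16 mm diameter with one flat. Origin on its axis at the height of the panel's face (40 mm above the shelf), z up. Its x axis points out of the flat, square to it; the flat is 1.5 mm from the axis. It does not turn. Its direction differs from run to run, also relative to the panel.
- shaft_tip (a point): Tip of the D-shaft, on its axis, 20 mm above the panel's face (60 mm above the shelf); its rim is bevelled by 0.7 mm. A knob turned wrongly (by 0.5 rad or more) stays up here under a push of up to about 18 N; by less it may jam part of the way down.
- ring (a joint): Sprung black ring of 32 mm diameter round the shaft, on which the knob's underside lands; value in m: 0 = up (top 9 mm above the panel's face), 0.006 = fully down (top 3 mm above it, level with the stop rim). It pushes up with 4 N when up, rising to 10 N when fully down.
- knob: Loose winged knob, dark grey plastic, 60 g, upright, bore down. Origin: centre of its underside, z up. Skirt 52 mm diameter, 20 mm high, with a nose at +x reaching 35 mm from the axis. D-shaped bore, 18 mm diameter, 20 mm deep; its key flat is on the nose (+x) side, 2.5 mm from the axis: it goes on when knob x points along shaft x. Fully down, its underside is 3 mm above the panel's face.
- knob_nose (a point): Point in the knob's nose, 30 mm from its axis along +x, 10 mm above the underside.
- knob_wing (a point): Where to grip the knob: on its axis, 34 mm above the underside, in the middle of its straight wing, which is 46 mm long (knob x), 14 mm thick (knob y) and reaches from 20 to 44 mm above the underside. Grip it across its thickness; the fingertips may rest on the skirt.
- round_knob: Bystander: a loose plain round knob without wing or nose, dark grey, 40 mm diameter, 22 mm high. Origin at the centre of its underside.
- screwdriver: Bystander: a loose screwdriver, 180 mm long, lying on the shelf near the robot.
- dish: Bystander: small white bowl, 72 mm diameter, 28 mm high. Origin at the centre of its underside.
- detergent: Bystander: white detergent bottle, 84 mm diameter, 210 mm high. Origin at the centre of its underside.
- tablets: Bystander: cardboard box 100 by 120 by 60 mm. Origin at the centre of its underside.

How it is judged:
On the way, in this order (a step that is already met when the one before it is completed fails the run):
1. the module is pressed fully home while the knob is not yet at the shaft (value of joint module above 0.0068 m and horizontal distance between knob and shaft above 0.05 m), for 0.2 s.
2. the knob is on the shaft, flats matched, and pressed down by the gripper against the sprung ring (horizontal distance between knob and shaft below 0.004 m and z of knob in the frame of shaft between -0.002 and 0.0055 m and angle between the x axis of knob and the x axis of shaft, either way round below 0.35 rad and x of knob_nose in the frame of shaft above 0.02 m and angle between knob's own z axis and vertical below 0.1 rad and value of joint ring above 0.0035 m and contact force between the fingers and knob above 3 N), for 0.3 s.
At the end, for the whole second after the job is handed in: Module in by 6.8 of 8 mm. Knob on the D-shaft (axes within 4 mm, turn within 0.35 rad, nose on the flat's side, tilt under 0.1 rad), underside under 5.5 mm above the face, ring at least 3.5 mm down, fingers bearing on the knob with over 3 N, all through the last second (all of step 2 and value of joint module above 0.0068 m); the arm keeps its last pose, push and grip.
It fails at once if one of the bystanders is moved more than 30 mm (distance of any of round_knob, screwdriver, dish, detergent, tablets from where it was at the start of the episode above 0.03 m).
It also fails if it takes over 51 s, if anything falls off the work surface, if the arm or the gripper's body presses on something with over 40 N, if the wrist force passes 120 N, or if a joint passes its speed limit or range.

## Robot

A 6-joint arm with a two-finger parallel gripper is mounted at the origin on the work surface. World frame = base frame: x ahead of the robot, y to its left, z up, the work surface at z = 0. Lengths are in m, angles in rad, forces in N, time in s.
With the tool pointing down it reaches from about 0.35 to 0.975 m from the base axis. Payload 7.1 kg.
Tool frame: the origin (TCP) lies midway between the tips of the shut fingers; the grasp point (between the pads) lies 19 mm behind it; z points along the fingers, y is the line along which they close (so a half turn about z gives the same grasp; the last joint's range is limited). The gripper opens to 88 mm and grips with 3 to 60 N. Pads are 20 mm wide; open, the fingers measure 115 mm over their backs; the gripper's body (75 mm by 178 mm) begins 61 mm behind the grasp point.
Start: joints at [1.084, 0.423, 1.63, -0, 1.089, -0.019], TCP at [0.282, 0.558, 0.223] pointing down, gripper open.
Joint ranges: [-3, 3], [-0.9, 2.11], [0.09, 2.58], [-1.31, 4.45], [0.11, 2.69], [-2.54, 2.54]. Speed limits (rad/s): [2.39, 2.39, 3.01, 3.14, 3.14, 3.14].

## Interface

Orientations are given as a 3x3 rotation matrix whose columns are the frame's x, y, z axes.
In Python, from cell import manip gives the robot as it stands.
- The arm moves only by the shell command python3 -m creep 'ROWS' [FORCE]. ROWS is JSON, a list that holds one entry, the list of rows, each a list of 5 numbers: the shift along the world's x, y, z in units of 50 mm (1.0 is 50 mm), then the turn about the world's z in units of 8 degrees (1.0 is 8 degrees), then the opening, from -1 (shut) to 1 (fully open). In form: [[[tx, ty, tz, yaw, claw], ...]]. A call has 1 to 10 rows; each row is the pose to reach, as a shift and turn from the pose commanded when the call began; what a row does not reach only later rows make up. A row lasts 1/10 s, in which the tool goes at most 50 mm and 8.59 degrees, less where a joint would pass 70% of its speed; a pose out of reach is approached as far as the arm can. A call with a gripper value outside its range is refused whole. The fingers move at their own pace and stop on an object; FORCE is the grip in N (left out, the last holds). Time passes only in rows, so rows that repeat a pose let the fingers close. It gives the time, the measured TCP pose, the force, the opening and the grip force at its end, in the units of the state.
- manip.get_obs(): the state, without advancing time (a new reading comes with each control period).
- manip.get_image(name): name is "side" or "top"; returns a dict with "frame" (480x640x3 uint8, blue, green, red), "fx", "fy", "cx", "cy" (pixels), "k1" (the pictures are not rectified: a ray, as slopes to the right and down, at radius r is drawn at 1 + k1 r^2 times it, then the intrinsics apply), "world_to_cam" (4x4, takes a point from world to camera coordinates). Camera axes: x right, y up, looking along -z (the intrinsics and any distortion apply to the point x, -y, -z); pixel columns grow to the right and rows downward; lengths in m; the calibration is good to about 2 mm. A picture is of the moment at which its call begins. There is no depth.
- manip.finish_job(): hands the job in; it is judged then, once.
The state is a dict: "clock": time; "q": joint angles; "dq": joint speeds; "effort": joint torques, N m; "tcp_pos": TCP position; "ee_rot": TCP orientation; "wrist_force": force on the tool from outside, world axes, zero at the start; "wrist_torque": the same for the moment, N m; "gripper_width": finger opening in m; "finger_force": force on a finger pad.
Only numpy, scipy, OpenCV 4.12 (cv2) and the standard library are available. Lean on these libraries where they do the work, as an engineer would, in place of code of your own. Each camera call takes 0.05 s, during which the arm holds its last target. There are 200 camera calls.

## Working session

There is one attempt and no reset: what is moved stays moved. The work goes in short steps, Python scripts to look and compute and a shell command to move; the robot and the scene stay as the last step left them, time stands still between calls to the robot, and variables do not carry over. Pictures are saved under pics/ and viewed, at most 10 in all, crops included, and the job is handed in when it is done.

```bash
ls; mkdir -p pics; python3 - <<'E'
from cell import manip
import cv2
for n in("top","side"):
    d=manip.get_image(n); cv2.imwrite(f"pics/{n}0.png",d["frame"]); print(n,d["fx"],d["cx"],d["cy"],d["k1"],d["world_to_cam"])
o=manip.get_obs();print(o["clock"],o["tcp_pos"],o["ee_rot"],o["gripper_width"])
E
```

```text
pics
top 511.21915744808905 310.43965201299545 238.37268887618097 -0.08261641283023201 [[-0.00637139 -0.99997338  0.00355632  0.07985015]
 [ 0.98785884 -0.00574207  0.15524799 -0.56087495]
 [-0.15522344  0.00450229  0.98786913 -1.04934009]
 [ 0.          0.          0.          1.        ]]
side 440.78764788714653 317.4018640191327 244.59264207986465 -0.04260227403100614 [[ 0.8143262  -0.58027502 -0.0123991  -0.40679595]
 [ 0.37073275  0.50359174  0.78035414 -0.30412383]
 [-0.44657593 -0.64005958  0.6252149  -0.69748117]
 [ 0.          0.          0.          1.        ]]
0.1 [0.28157246 0.55743868 0.22202077] [[-8.92568626e-01  4.50911159e-01 -6.11825024e-04]
 [ 4.50911573e-01  8.92567894e-01 -1.14393199e-03]
 [ 3.02836746e-05 -1.29691679e-03 -9.99999159e-01]] 0.0877579752253661
```

View pics/top0.png

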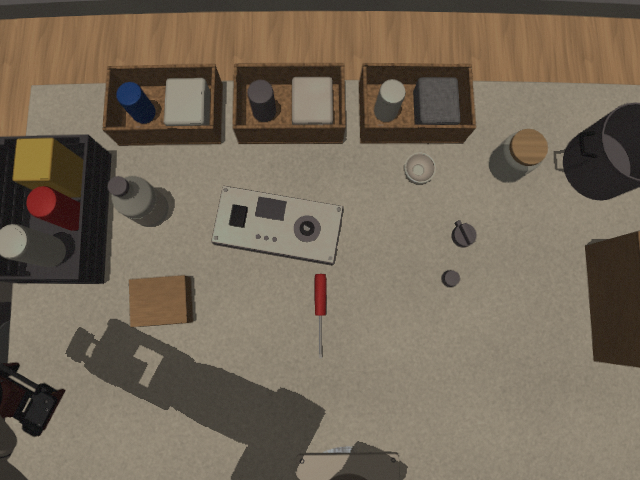

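View pics/side0.png

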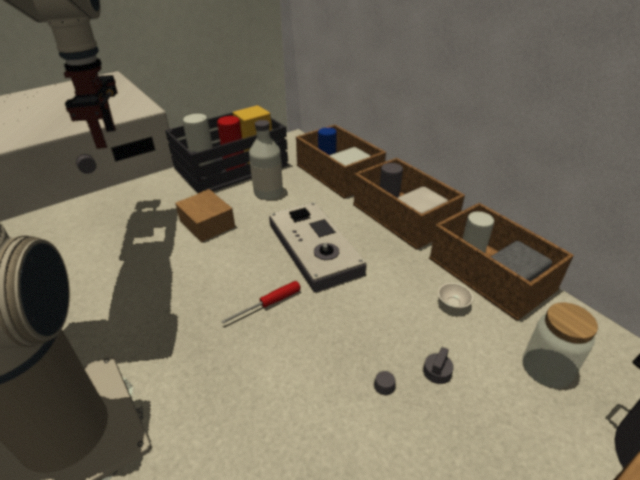

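The top view shows the panel at about (278,225), module (238,216), shaft (307,228) and winged knob (464,235), with the round knob at (451,278). In the side view the module is at (300,215), the shaft at (326,250) and the knob at (438,367). I'll enlarge these areas.

```bash
cat > h.py <<'E'
import numpy as np, cv2
from cell import manip
def cam(n):
    d=manip.get_image(n); return d
def ray(d,uv):
    K=np.array([[d["fx"],0,d["cx"]],[0,d["fy"],d["cy"]],[0,0,1]])
    p=cv2.undistortPoints(np.array(uv,float).reshape(-1,1,2),K,np.array([d["k1"],0,0,0,0.]))[:,0]
    M=d["world_to_cam"];R,t=M[:3,:3],M[:3,3]
    v=np.c_[p[:,0],-p[:,1],-np.ones(len(p))]@R
    return -R.T@t, v/np.linalg.norm(v,axis=1)[:,None]
def onz(d,uv,z):
    c,v=ray(d,uv); return c+v*((z-c[2])/v[:,2])[:,None]
def tri(d1,uv1,d2,uv2):
    A=[];b=[]
    for d,uv in((d1,uv1),(d2,uv2)):
        c,v=ray(d,[uv]);P=np.eye(3)-np.outer(v[0],v[0]);A.append(P);b.append(P@c)
    x=np.linalg.lstsq(np.vstack(A),np.hstack(b),rcond=None)[0]
    return x,np.linalg.norm(np.vstack(A)@x-np.hstack(b))
def proj(d,X):
    q=d["world_to_cam"][:3,:3]@np.array(X)+d["world_to_cam"][:3,3]
    a=np.array([q[0],-q[1]])/-q[2]; a=a*(1+d["k1"]*(a@a))
    return a*[d["fx"],d["fy"]]+[d["cx"],d["cy"]]
E
python3 - <<'E'
import cv2,numpy as np
t=cv2.imread("pics/top0.png");s=cv2.imread("pics/side0.png")
def c(i,x,y,w,h,k):
    return cv2.convertScaleAbs(cv2.resize(i[y:y+h,x:x+w],None,fx=k,fy=k,interpolation=cv2.INTER_CUBIC),alpha=1.6)
A=np.hstack([c(t,280,200,50,50,8),c(t,440,210,50,50,8)])
B=np.hstack([c(s,300,225,50,25,8),c(s,415,340,50,25,8)])
B=np.hstack([c(s,305,232,40,20,10),c(s,418,345,40,20,10)])
cv2.imwrite("pics/c1.png",np.vstack([A,B]))
A=np.hstack([c(t,210,180,66,50,6),c(s,285,200,66,50,6)])
B=np.hstack([c(s,300,230,66,50,6),c(s,410,340,66,50,6)])
cv2.imwrite("pics/c2.png",np.vstack([A,B]))
E
```

```text
(no output)
```

View pics/c1.png

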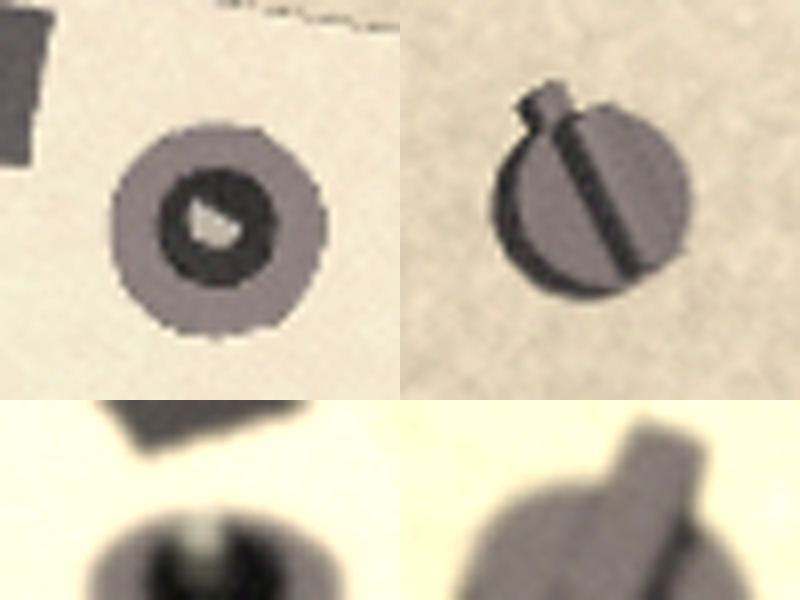

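View pics/c2.png

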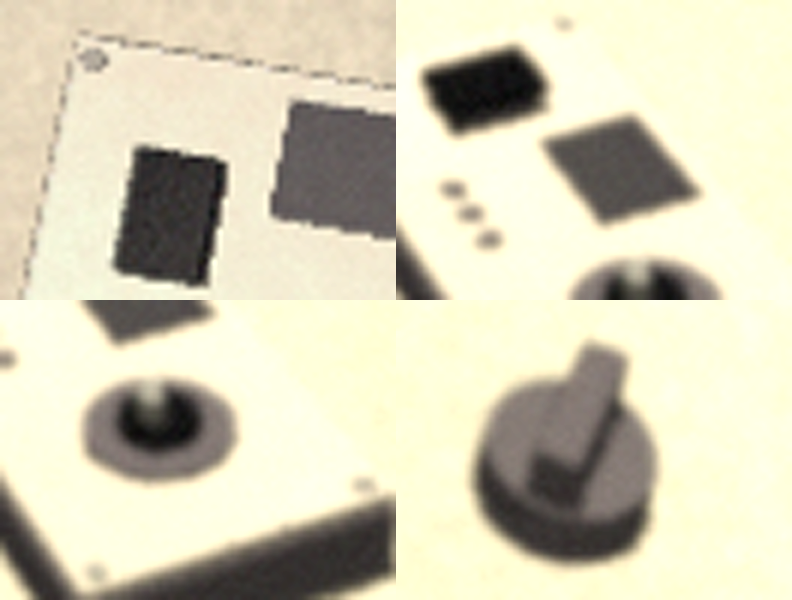

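c1 and c2: the shaft's D is bright at about (307,228) in the top image, with its flat facing up-right. The knob's nose points up-left, near (508,223), and the wing lies along the same line. The module is the black patch at (238,216). Now for measurements.

```bash
python3 - <<'E'
from h import *
T=cam("top");S=cam("side")
np.set_printoptions(precision=4,suppress=True)
def blobs(d,lo,hi,box):
    x,y,w,h=box;g=d["frame"].max(2)[y:y+h,x:x+w]
    m=((g>=lo)&(g<=hi)).astype(np.uint8)
    cs=cv2.findContours(m,cv2.RETR_EXTERNAL,cv2.CHAIN_APPROX_NONE)[0]
    return sorted([c+np.array([x,y]) for c in cs],key=cv2.contourArea)[::-1]
# intensities
for d,pts in((T,[(238,216),(270,208),(297,228),(302,233),(307,229),(320,215),(464,235),(510,240),(481,225),(458,250)]),(S,[(300,215),(320,227),(326,250),(330,256),(335,260),(440,375),(450,360)])):
    print([int(d["frame"][y,x].max()) for x,y in pts])
# rim (dark disk on white): centres
for n,d,b in(("T",T,(288,208,40,40)),("S",S,(311,240,32,24))):
    c=blobs(d,0,125,b)[0];print(n,"rim",cv2.fitEllipse(c), "onz43",onz(d,[cv2.fitEllipse(c)[0]],.043))
rt=cv2.fitEllipse(blobs(T,0,125,(288,208,40,40))[0])[0]; rs=cv2.fitEllipse(blobs(S,0,125,(311,240,32,24))[0])[0]
print("rim tri",tri(T,rt,S,rs))
for n,d,b in(("T",T,(225,195,28,40)),("S",S,(284,204,32,22))):
    c=blobs(d,0,60,b)[0];r=cv2.minAreaRect(c);print(n,"mod",r,cv2.boxPoints(r).tolist(),onz(d,[r[0]],.054))
g=T["frame"].max(2);print("D\n",g[220:237,299:316])
c=blobs(T,0,125,(446,214,36,40))[0];print("knob hull T",cv2.boundingRect(c));
print(g[218:252,448:480])
E
```

```text
[33, 62, 91, 32, 118, 152, 38, 144, 150, 136]
[12, 54, 36, 80, 178, 58, 109]
T rim ((306.68878173828125, 228.30714416503906), (26.22493553161621, 26.343130111694336), 70.82759094238281) onz43 [[0.5834 0.0843 0.043 ]]
S rim ((326.0480041503906, 251.34674072265625), (16.050918579101562, 25.134431838989258), 90.77765655517578) onz43 [[0.5808 0.0799 0.043 ]]
rim tri (array([0.5841, 0.0844, 0.0384]), np.float64(8.178878293623388e-05))
T mod ((238.1154022216797, 215.42308044433594), (14.904824256896973, 21.180540084838867), 11.309932708740234) [[228.7307891845703, 224.34616088867188], [232.88462829589844, 203.57693481445312], [247.50001525878906, 206.5], [243.34617614746094, 227.26922607421875]] [[0.6102 0.2306 0.054 ]]
S mod ((299.7647399902344, 214.558837890625), (10.186494827270508, 18.190170288085938), 75.96376037597656) [[289.7059326171875, 211.82354736328125], [307.35296630859375, 207.41177368164062], [309.82354736328125, 217.29412841796875], [292.176513671875, 221.70590209960938]] [[0.6047 0.2205 0.054 ]]
D
 [[ 86  87  88  89  90  83  84  86  84  84  86  85  89  90  89  87  90]
 [ 8
[... 655 characters left out ...]
8  43  62  96 103  91  39  31  35  33  39  72  87]
 [ 87  54  35  40  38  39  42  44  46  38  33  38  36  36  37  89  90]
 [ 90  71  32  39  40  36  40  41  37  38  37  34  38  33  48  88  87]
 [ 89  88  72  32  40  33  39  38  37  40  41  41  42  47  89  89  91]
 [ 90  92  87  55  42  39  41  35  39  39  40  41  62  88  88  91  90]
 [ 90  90  89  91  87  69  43  36  39  40  47  90  88  90  88  89  89]
 [ 87  90  89  91  88  89  89  87  89  89  92  91  89  89  87  89  89]]
knob hull T (451, 220, 26, 28)
[[147 147 143 ... 146 145 146]
 [145 144 147 ... 145 143 143]
 [145 140 141 ... 144 143 141]
 ...
 [138 139 144 ... 136 137 140]
 [138 140 142 ... 137 141 142]
 [138 139 140 ... 136 139 142]]
```

```bash
python3 - <<'E'
from h import *
T=cam("top");S=cam("side")
np.set_printoptions(precision=4,suppress=True,linewidth=250,threshold=99999)
for d,b,th in((T,(200,175,155,100),115),(S,(255,190,120,90),115)):
    x,y,w,h=b;g=cv2.medianBlur(d["frame"],3).max(2)[y:y+h,x:x+w]
    # corner screws are robust: print white-face rect
    m=(g>140).astype(np.uint8) if d is T else (g>140).astype(np.uint8)
    cv2.imwrite("pics/m.png",m*255)
# panel colours vs shelf
print(T["frame"][215,223],T["frame"][240,200],S["frame"][240,345],S["frame"][280,390],S["frame"][265,360])
g=T["frame"].max(2);print(g[218:250,449:479])
m=(g[212:254,444:484]<112).astype(np.uint8)
c=max(cv2.findContours(m,0,cv2.CHAIN_APPROX_NONE)[0],key=cv2.contourArea)[:,0]+[444,212]
ctr=np.array([464.,235]);
def fit(P):
    A=np.c_[2*P[:,:2],np.ones(len(P))];s=np.linalg.lstsq(A,(P[:,:2]**2).sum(1),rcond=None)[0]
    return s[:2],np.sqrt(s[2]+s[:2]@s[:2])
L=c[(c[:,0]<462)&(c[:,1]>230)];R=c[(c[:,0]>468)]
print("base z0",fit(onz(T,L,0)),"top z20",fit(onz(T,R,.02)))
E
```

```text
[139 156 155] [115 131 141] [146 171 182] [141 169 177] [58 66 72]
[[145 145 147 145 143 142 140 140 139 139 141 141 143 144 143 144 145 151 150 144 142 140 143 143 143 143 142 144 146 146]
 [144 146 144 143 144 141 140 137 142 142 142 145 143 144 144 148 147 149 146 145 144 142 140 141 142 144 141 141 143 143]
 [142 141 139 141 142 140 141 142 139  89  92 108 144 141 139 143 144 146 145 144 146 147 147 142 145 145 145 146 146 141]
 [144 141 140 140 145 146 143  87  70  83  79  92 140 141 141 141 146 146 144 145 142 144 144 142 149 147 147 143 143 140]
 [141 144 143 144 144 145  52  43  81  85  81  89 110 143 139 143 139 128 140 138 141 140 141 145 146 146 144 141 138 139]
 [140 140 141 143 144  88  38  41  73  86  85  80  95 142 110  95  74  87 112 141 139 138 139 146 145 148 144 141 139 141]
 [142 141 139 143 142 145  41  32  46  86  79  60  47  57  82  87  82  81  78  88 108 129 136 140 143 146 143 141 139 143]
 [141 145 143 143 141 143  95  31  43  70  57  36  53  87  86  85  81  83  78  75  81  88 117 141 139 143 138 140 144 143]
 [139 140 140 140 142 144 141  33  49  68  36  35
[... 2342 characters left out ...]
 48  67  69  76  77  76  75  95 121 138 139 140 143 141 137 139 138]
 [146 144 140 144 143 139 141 142 115  83  70  59  54  41  42  44  57  66  83 115 142 142 136 139 145 145 139 137 138 141]
 [142 142 140 141 143 139 145 144 140 142 133 115  99  84  86  91 107 126 139 140 139 138 139 143 146 145 140 137 135 138]
 [139 143 145 145 144 141 144 146 141 142 141 137 138 139 142 143 142 138 139 143 142 143 140 145 144 144 138 134 136 136]
 [140 143 148 144 143 140 144 143 141 138 138 140 139 138 141 141 142 139 137 141 142 144 141 141 142 138 134 133 135 141]]
base z0 (array([ 0.5713, -0.2631]), np.float64(0.02372761608895901)) top z20 (array([ 0.5723, -0.2637]), np.float64(0.024942455062285998))
```

```bash
python3 -m creep '[[[0.6,-0.6,0,-1,-1],[1.3,-1.3,0,-2,-1],[2,-2,0,-3,-1],[2.7,-2.7,0,-4,-1],[3.4,-3.4,0,-5,-1],[4.1,-4.1,0,-6,-1],[4.8,-4.8,0,-7,-1],[5.5,-5.5,0,-8,-1],[6.1,-6.1,0,-8,-1],[6.55,-6.55,0,-8,-1]]]' 10
python3 -m creep '[[[0,0,-0.8,0,-1],[0,0,-1.6,0,-1],[0,0,-2.4,0,-1],[0,0,-2.7,0,-1],[0,0,-2.7,0,-1]]]'
python3 - <<'E'
from h import *
T=cam("top");S=cam("side")
a=onz(T,[(459,228),(467,244)],.02);v=a[0]-a[1];print("knob ang",np.degrees(np.arctan2(v[1],v[0])))
a=onz(T,[(304.7,225),(309.6,228)],.06);v=a[1]-a[0];print("flat normal",np.degrees(np.arctan2(v[1],v[0]))+90)
print(onz(T,[(306.9,227.6)],.06))
o=manip.get_obs();p=o["tcp_pos"];print(o["clock"],p,o["ee_rot"][:,1],o["q"],o["wrist_force"])
us,ut=proj(S,p),proj(T,p);print(us,ut)
f=cv2.resize(S["frame"][170:290,230:390],None,fx=5,fy=5,interpolation=cv2.INTER_CUBIC)
f=cv2.convertScaleAbs(f,alpha=1.4);u=((us-[230,170])*5).astype(int);cv2.circle(f,tuple(int(i) for i in u),4,(0,0,255),1);cv2.imwrite("pics/m1.png",f)
E
```

```text
clock: 1.3
tcp_pos: [0.611, 0.228, 0.2226]
ee_rot: [[0.016, 1.0, 0.0], [1.0, -0.016, -0.0], [-0.0, 0.0, -1.0]]
wrist_force: [0.1, -0.2, -0.3]
gripper_width: 0.0113
finger_force: 0.0
clock: 1.8
tcp_pos: [0.6078, 0.2298, 0.0855]
ee_rot: [[0.014, 1.0, -0.004], [1.0, -0.014, -0.002], [-0.002, -0.004, -1.0]]
wrist_force: [-0.1, 0.1, 1.4]
gripper_width: 0.0007
finger_force: 0.0
knob ang 24.094548835102405
flat normal -32.20851525671344
[[0.58186546 0.08383669 0.06      ]]
1.9 [0.61020802 0.23080817 0.08893377] [ 0.99990325 -0.01383395  0.00145686] [3.43368768e-01 6.25041120e-01 1.64204279e+00 6.87588485e-06
 8.72951765e-01 3.57198360e-01] [1.06072533 0.16527238 0.63174632]
[298.7681832  199.90530768] [235.72330377 212.06593455]
```

View pics/m1.png

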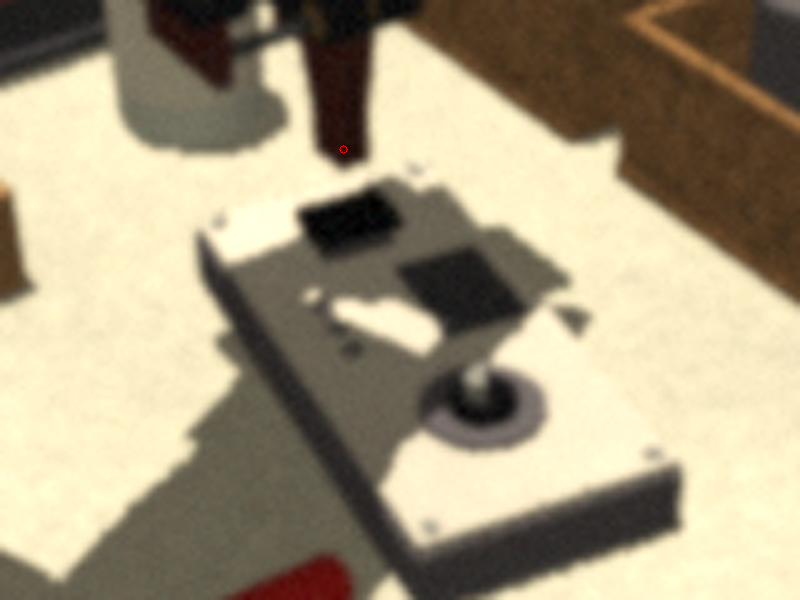

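The side picture shows the shut fingertips at (299,203), above the black module at (300,213). Pressing now.

```bash
python3 -m creep '[[[0,0,-0.2,0,-1],[0,0,-0.4,0,-1],[0,0,-0.5,0,-1],[0,0,-0.6,0,-1],[0,0,-0.65,0,-1],[0,0,-0.7,0,-1],[0,0,-0.75,0,-1],[0,0,-0.8,0,-1],[0,0,-0.8,0,-1],[0,0,-0.8,0,-1]]]'
```

```text
clock: 2.9
tcp_pos: [0.6091, 0.2303, 0.0483]
ee_rot: [[0.014, 1.0, -0.0], [1.0, -0.014, -0.0], [-0.0, -0.0, -1.0]]
wrist_force: [-4.3, -0.8, 8.1]
gripper_width: 0.0007
finger_force: 3.9
```

```bash
python3 -m creep '[[[0,0,-0.04,0,-1],[0,0,-0.08,0,-1],[0,0,-0.12,0,-1],[0,0,-0.12,0,-1],[0,0,-0.12,0,-1]]]'
```

```text
clock: 3.4
tcp_pos: [0.6093, 0.2304, 0.0478]
ee_rot: [[0.014, 1.0, 0.0], [1.0, -0.014, 0.0], [0.0, 0.0, -1.0]]
wrist_force: [-20.3, -7.3, 52.1]
gripper_width: 0.0004
finger_force: 26.0
```

Module home: hard stop at z = 0.0478 with 52 N. Next, lift and go over the knob.

```bash
python3 -m creep '[[[0,0,0.5,0,-1],[0,0,1.2,0,-1],[0,0,2,0,-1],[0,-0.7,2.6,-1,-1],[0,-1.5,2.6,-2,-1],[-0.1,-2.3,2.6,-3,-1],[-0.2,-3.1,2.6,-4,-1],[-0.3,-3.9,2.6,-5,0],[-0.4,-4.7,2.6,-6,0.3],[-0.5,-5.5,2.6,-7,0.3]]]'
python3 -m creep '[[[-0.05,-0.8,0,-0.7,0.3],[-0.1,-1.6,0,-1.14,0.3],[-0.15,-2.4,0,-1.14,0.3],[-0.2,-3.2,0,-1.14,0.3],[-0.25,-4,0,-1.14,0.3],[-0.25,-4.37,0,-1.14,0.3],[-0.25,-4.37,-0.5,-1.14,0.3],[-0.25,-4.37,-1,-1.14,0.3],[-0.25,-4.37,-1.1,-1.14,0.3],[-0.25,-4.37,-1.1,-1.14,0.3]]]'
python3 - <<'E'
from h import *
T=cam("top");S=cam("side")
o=manip.get_obs();p=o["tcp_pos"];print(o["clock"],p,o["q"][5],np.degrees(np.arctan2(*o["ee_rot"][1::-1,1])))
us,ut=proj(S,p),proj(T,p);print(us,ut)
f=[]
for d,c,u in((S,(375,300),us),(T,(420,185),ut)):
    g=cv2.convertScaleAbs(cv2.resize(d["frame"][c[1]:c[1]+100,c[0]:c[0]+80],None,fx=5,fy=5,interpolation=cv2.INTER_CUBIC),alpha=1.4)
    w=((u-c)*5).astype(int);cv2.circle(g,(int(w[0]),int(w[1])),4,(0,0,255),1);f.append(g)
cv2.imwrite("pics/k1.png",np.hstack(f))
E
```

```text
clock: 4.4
tcp_pos: [0.5842, -0.0462, 0.1717]
ee_rot: [[0.84, 0.543, 0.001], [0.543, -0.84, -0.0], [0.001, 0.001, -1.0]]
wrist_force: [-0.3, 0.3, -0.3]
gripper_width: 0.021
finger_force: 0.0
clock: 5.4
tcp_pos: [0.5714, -0.2624, 0.1158]
ee_rot: [[0.913, 0.408, -0.002], [0.408, -0.913, 0.001], [-0.001, -0.002, -1.0]]
wrist_force: [-0.1, -0.7, 0.7]
gripper_width: 0.0572
finger_force: 0.0
5.5 [ 0.57261506 -0.26298909  0.11758442] 0.7004667241734024 -65.88955736871335
[447.24835326 326.27903077] [478.55403575 226.21825548]
```

View pics/k1.png

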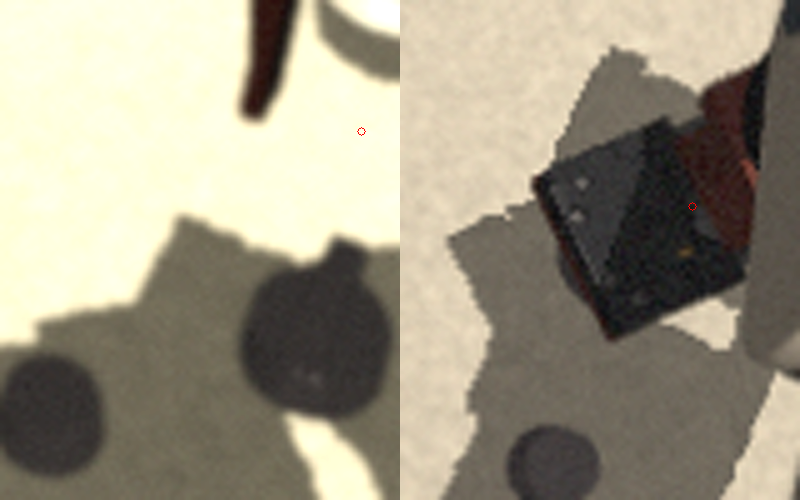

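The side crop shows the near fingertip beside and above the knob, at about (426,324). The knob is in shadow at (438,368). Lining up looks fine, so I descend.

```bash
python3 -m creep '[[[0,0,-0.5,0,0.3],[0,0,-1,0,0.3],[0,0,-1.4,0,0.3],[0,0,-1.7,0,0.3],[0,0,-1.88,0,0.3],[0,0,-1.88,0,0.3]]]'
python3 -m creep '[[[0,0,0,0,-0.2],[0,0,0,0,-0.6],[0,0,0,0,-1],[0,0,0,0,-1],[0,0,0,0,-1],[0,0,0,0,-1],[0,0,0,0,-1]]]' 35
```

```text
clock: 6.1
tcp_pos: [0.5717, -0.2629, 0.0222]
ee_rot: [[0.913, 0.408, -0.001], [0.408, -0.913, 0.0], [-0.001, -0.001, -1.0]]
wrist_force: [-0.4, -0.1, 0.7]
gripper_width: 0.0572
finger_force: 0.0
clock: 6.8
tcp_pos: [0.572, -0.2633, 0.0229]
ee_rot: [[0.913, 0.408, 0.0], [0.408, -0.913, -0.0], [0.0, 0.0, -1.0]]
wrist_force: [-0.1, -1.1, 1.2]
gripper_width: 0.0134
finger_force: 35.0
```

```bash
python3 -m creep '[[[0,0,0.6,0,-1],[0,0,1.4,0,-1],[0,0.5,2.1,-0.7,-1],[0,1.2,2.1,-1.7,-1],[0,2,2.1,-2.7,-1],[0.1,2.8,2.1,-3.7,-1],[0.1,3.6,2.1,-4.7,-1],[0.1,4.4,2.1,-5.7,-1],[0.2,5.2,2.1,-6.5,-1],[0.2,5.8,2.1,-7.04,-1]]]'
python3 -m creep '[[[0.02,0.6,0,0,-1],[0.02,1.1,0,0,-1],[0.02,1.15,0,0,-1],[0.02,1.15,-0.3,0,-1],[0.02,1.15,-0.5,0,-1],[0.02,1.15,-0.5,0,-1],[0.02,1.15,-0.5,0,-1]]]'
python3 - <<'E'
from h import *
T=cam("top");S=cam("side")
o=manip.get_obs();p=o["tcp_pos"];print(o["clock"],p,o["q"][5],np.degrees(np.arctan2(*o["ee_rot"][1::-1,1])),o["gripper_width"],o["wrist_force"])
us,ut=proj(S,p),proj(T,p);print(us,ut)
f=[]
for d,c in((S,(285,190)),(T,(270,185))):
    g=cv2.convertScaleAbs(cv2.resize(d["frame"][c[1]:c[1]+100,c[0]:c[0]+80],None,fx=5,fy=5,interpolation=cv2.INTER_CUBIC),alpha=2.2)
    for X in([0,0,-.023],[0,0,0]):
        w=((proj(d,p+X)-c)*5).astype(int);cv2.circle(g,(int(w[0]),int(w[1])),4,(0,0,255),1)
    f.append(g)
cv2.imwrite("pics/s1.png",np.hstack(f))
E
```

```text
clock: 7.8
tcp_pos: [0.5818, 0.0291, 0.1276]
ee_rot: [[0.844, -0.536, 0.0], [-0.536, -0.844, 0.0], [-0.0, -0.0, -1.0]]
wrist_force: [1.0, 0.6, -0.3]
gripper_width: 0.0137
finger_force: 35.0
clock: 8.5
tcp_pos: [0.5823, 0.0833, 0.1018]
ee_rot: [[0.845, -0.535, -0.002], [-0.535, -0.845, -0.0], [-0.001, 0.001, -1.0]]
wrist_force: [0.5, -0.3, -0.3]
gripper_width: 0.0137
finger_force: 35.0
8.6 [0.58297513 0.08367871 0.10265685] 2.2569336041898462 -122.30055207350352 0.013416251399968847 [ 0.18002509  0.78339267 -0.26583301]
[325.82725637 228.65397691] [306.90604491 223.3634248 ]
```

View pics/s1.png

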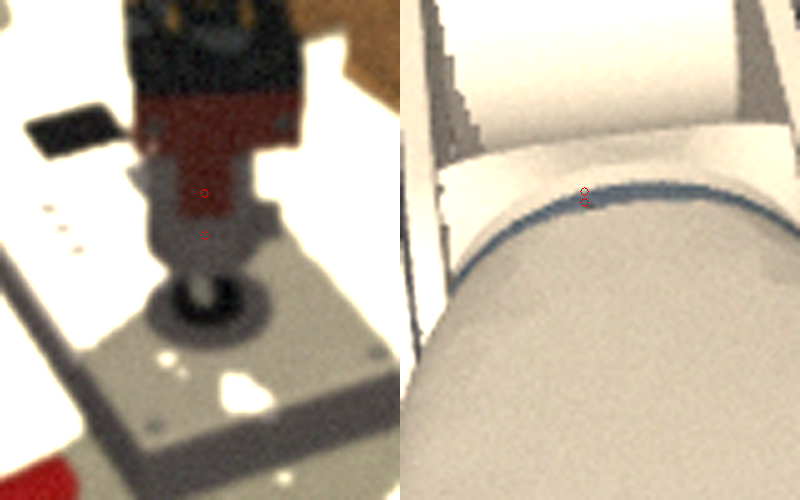

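The side crop shows the knob hanging over the shaft: skirt left edge at x≈149 in the crop, nose to the right. The rim is centred near crop (208,307), i.e. (326.6,251.4). The image's horizontal is almost along the wing, so I'll measure that offset numerically.

```bash
python3 - <<'E'
from h import *
np.set_printoptions(linewidth=250)
S=cam("side");p=manip.get_obs()["tcp_pos"];g=S["frame"].max(2).astype(int)
print("cols 308-346");
for r in list(range(225,262,2)): print(r,g[r,308:346])
for z in(0.0,.02):
    P=[proj(S,[p[0]+.026*np.cos(a),p[1]+.026*np.sin(a),p[2]-.0229+z]) for a in np.linspace(0,6.28,90)];P=np.array(P);print("skirt pred",z,P.min(0),P.max(0),P.mean(0))
P=np.array([proj(S,[.5834+.029*np.cos(a),.0843+.029*np.sin(a),.043]) for a in np.linspace(0,6.28,90)]);print("rim pred(top est)",P.min(0),P.max(0),P.mean(0))
E
```

```text
cols 308-346
225 [184 159 113  70  59  55  48  42  37  36  38  36  34  30  32  29  30  29  30  33  30  33  30  33  36  36  45  76 128 172 186 188 188 188 186 187 186 187]
227 [194 185 165 125  82  61  47  41  36  35  33  35  33  33  28  35  32  33  30  32  34  33  30  35  37  39  44  72 122 168 184 186 185 187 189 187 188 185]
229 [193 192 188 179 153 112  66  40  36  36  36  34  34  31  33  31  31  31  31  31  30  31  36  35  37  34  38  51  78 109 119 121 128 154 175 184 186 185]
231 [193 192 192 192 184 158  99  47  32  36  34  36  29  31  31  33  30  35  32  33  31  31  32  36  34  37  34  36  37  42  43  47  73 124 170 183 185 186]
233 [195 192 193 190 180 145  87  42  35  29  35  30  33  28  34  31  33  30  32  31  33  32  33  36  35  35  34  31  35  35  36  41  58 107 156 179 182 183]
235 [195 195 191 191 176 141  81  39  33  32  35  36  34  32  33  32  34  33  33  33  33  34  36  32  36  36  34  31  33  34  38  35  45  71 109 149 170 182]
237 [193 192 192 190 178 141  84  40  32  34  38  34  34  35  36  37  34  36  36  35  36  33  34  38  34  33  35  32  35  41  46  48  56  6
[... 1439 characters left out ...]
]
257 [73 75 73 74 74 74 72 67 59 51 45 41 36 37 35 35 35 35 32 33 36 33 34 35 33 38 43 49 56 66 73 74 77 75 76 75 76 78]
259 [74 73 74 73 75 72 72 76 78 76 75 72 62 52 52 46 44 44 48 45 47 47 48 55 59 63 68 74 73 76 75 76 76 79 74 74 76 76]
261 [ 75  75  74  76  71  75  72  79  99 130 140 122  94  76  72  71  69  72  70  72  71  75  74  72  73  76  75  75  75  74  76  78  74  74  74  77  77  74]
skirt pred 0.0 [313.91214072 229.79909847] [337.75500597 244.38645845] [325.93200334 236.96960349]
skirt pred 0.02 [313.75108887 222.5127447 ] [337.90732905 236.97665707] [325.92892979 229.62158702]
rim pred(top est) [312.85418573 241.83640384] [338.81327959 258.31445779] [325.94084916 249.9285378 ]
```

```bash
python3 -m creep '[[[0.012,-0.008,-0.1,0,-1],[0.012,-0.008,-0.2,0,-1],[0.012,-0.008,-0.3,0,-1],[0.012,-0.008,-0.38,0,-1],[0.012,-0.008,-0.42,0,-1],[0.012,-0.008,-0.46,0,-1],[0.012,-0.008,-0.46,0,-1]]]'
```

```text
clock: 9.35
tcp_pos: [0.5845, 0.0839, 0.08]
ee_rot: [[0.846, -0.533, 0.002], [-0.533, -0.846, -0.0], [0.002, -0.001, -1.0]]
wrist_force: [3.0, -0.2, -0.5]
gripper_width: 0.0137
finger_force: 35.0
```

```bash
python3 -m creep '[[[0,0,-0.05,0,-1],[0,0,-0.1,0,-1],[0,0,-0.13,0,-1],[0,0,-0.13,0,-1]]]'
```

```text
clock: 9.75
tcp_pos: [0.5846, 0.0838, 0.0731]
ee_rot: [[0.846, -0.533, 0.002], [-0.533, -0.846, -0.0], [0.002, -0.001, -1.0]]
wrist_force: [5.4, -3.4, 0.4]
gripper_width: 0.0138
finger_force: 35.0
```

```bash
python3 -m creep '[[[0.012,-0.008,0,0,-1],[0.012,-0.008,-0.04,0,-1],[0.012,-0.008,-0.08,0,-1],[0.012,-0.008,-0.12,0,-1],[0.012,-0.008,-0.14,0,-1],[0.012,-0.008,-0.14,0,-1]]]'
```

```text
clock: 10.35
tcp_pos: [0.5846, 0.0836, 0.0668]
ee_rot: [[0.846, -0.533, 0.001], [-0.533, -0.846, 0.0], [0.001, -0.001, -1.0]]
wrist_force: [1.6, -2.7, 8.0]
gripper_width: 0.0141
finger_force: 35.0
```

```bash
python3 -m creep '[[[0,0,-0.02,0,-1],[0,0,-0.04,0,-1],[0,0,-0.06,0,-1],[0,0,-0.06,0,-1],[0,0,-0.06,0,-1]]]' 45
```

```text
clock: 10.85
tcp_pos: [0.5846, 0.0835, 0.0659]
ee_rot: [[0.846, -0.533, 0.001], [-0.533, -0.846, 0.0], [0.001, -0.001, -1.0]]
wrist_force: [-3.9, -2.4, 27.8]
gripper_width: 0.0138
finger_force: 45.0
```

The force climbs to 28 N at the expected stop height of 0.0659. I'll check by picture and let it settle.

```bash
python3 -m creep '[[[0,0,0,0,-1],[0,0,0,0,-1],[0,0,0,0,-1],[0,0,0,0,-1]]]'
python3 - <<'E'
from h import *
S=cam("side");cv2.imwrite("pics/e1.png",cv2.convertScaleAbs(cv2.resize(S["frame"][185:285,265:385],None,fx=5,fy=5,interpolation=cv2.INTER_CUBIC),alpha=2))
E
```

```text
clock: 11.25
tcp_pos: [0.5846, 0.0835, 0.0659]
ee_rot: [[0.846, -0.533, 0.001], [-0.533, -0.846, 0.0], [0.001, -0.001, -1.0]]
wrist_force: [-4.4, -2.3, 27.5]
gripper_width: 0.0139
finger_force: 45.0
```

View pics/e1.png

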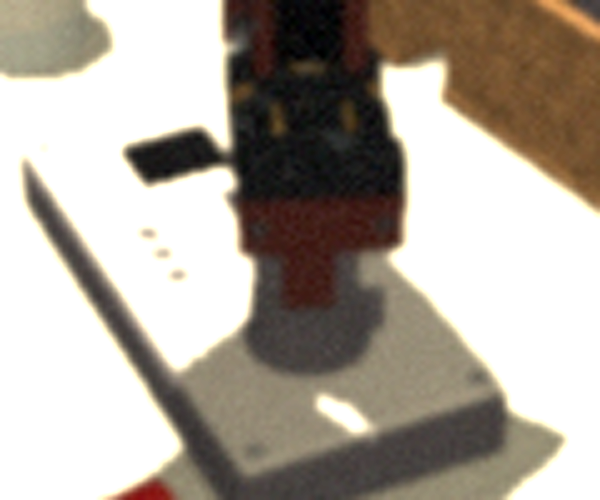

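The knob sits flat on the rim at crop (308,340), i.e. (327,253), upright with its nose on the flat's side. The module is flush. Handing in.

```bash
python3 -c "
from cell import manip
print(manip.finish_job())"
```

```text
the job is handed in; nothing more can be done
None
```

The job is handed in at about 11 s: the module is pressed home, and the knob is on the D-shaft, held down against its stop with about 28 N; the hand-in gave no verdict.

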